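# Load the wrapping-paper roll into the bench dispenser

## Robot

A 6-joint arm with a two-finger parallel gripper is mounted at the origin on the work surface. World frame = base frame: x ahead of the robot, y to its left, z up, the work surface at z = 0. Lengths are in m, angles in rad, forces in N, time in s.
With the tool pointing down it reaches from about 0.375 to 0.925 m from the base axis. Payload 5.7 kg.
Tool frame: the origin (TCP) lies at the very end of the fingers, on their centre line; the grasp point (between the pads) lies 19 mm behind it (env.hold_point_z is the x of the grasp point in the tool frame, in m); x points along the fingers, z is the direction in which the jaws open and shut, and the axes are right-handed (so a half turn about x gives the same grasp; the last joint's range is limited). The gripper opens to 88 mm and grips with 3 to 60 N. Pads are 20 mm wide; open, the fingers measure 115 mm over their backs; the gripper's body (75 mm by 178 mm) begins 61 mm behind the grasp point.
Start: joints at [-1.361, 0.359, 1.51, -0, 1.272, -0.115], TCP at [0.191, -0.569, 0.223] pointing down, gripper open.
Joint ranges: [-2.97, 2.97], [-1.01, 2.36], [0.21, 2.38], [-0.96, 4.11], [0.2, 2.71], [-2.98, 2.98]. Speed limits (rad/s): [2.39, 2.39, 3.14, 3.14, 3.14, 3.14].

## Interface

Orientations are given as [roll, pitch, yaw] about the fixed x, y, z axes, in that order (R = Rz(yaw) Ry(pitch) Rx(roll)).
In Python, from station import env, jaws, planner, status, grab_frame, order, finder gives the robot as it stands. Calls block until the motion is done:
- env.reach(position, orientation): joint-space move of the TCP to a pose.
- env.line_to(position, vel=0.15, rot=None, until_force=None): straight line of the TCP; rot=None keeps the orientation; vel is the mean speed in m/s. With until_force (N) it stops when the force on the tool has changed by that much, and returns True; else False.
- env.goto_joints(angles): joint-space move.
- jaws.grip(opening, force=None): finger opening in m; force is the grip in N (None keeps the last); returns when the fingers have stopped.
- env.dwell(seconds).
- planner.inverse_kinematics(position, orientation): joint angles nearest the present ones, or None.
- status.sense(): the state.
- grab_frame(name): name is "scene" or "top"; returns a dict with "frame" (384x512x3 uint8, blue, green, red), "depth" (384x512 float32, m along the optical axis (not along the pixel's ray), 0 where there is no reading), "fx", "fy", "cx", "cy" (pixels), "D" ([k1, k2, p1, p2, k3] as OpenCV has them; the pictures are not rectified), "rvec" (rotation vector, rad) and "tvec" (3), from world to camera coordinates, as OpenCV has them. Camera axes: x right, y down, z forward; pixel columns grow to the right and rows downward; lengths in m; the calibration is good to about 2 mm. A picture is of the moment at which its call begins.
A pose or a line that the arm cannot do raises env.Unreachable and nothing moves.
- order.job_done(): hands the job in, once; it reports no verdict.
Trained networks look in the newest picture that a camera, given by its name, has taken for a name from the list of things; names that differ only in an ending like _2 or _b are one class to them, and where a whole thing is asked for, a point or a joint stands for the part that bears it (a point fixed in the world has none). Each returns a list of dicts, best first, with "score" (0 to 1); they miss things now and then, are a little off and sometimes report something else, mostly with a low value. They report only what shows in the picture. A call takes as long as a camera call. They do not tell look-alikes from the thing itself.
- finder.spot_in(target, camera): "point" ([x, y, z] in m, in world coordinates, good to about 4 mm: the middle of the surface that is visible of it).
- finder.masks_of(target, camera): "region" (384x512 bool, what is visible of it).
The state is a dict: "time": time; "joint_positions": joint angles; "dq": joint speeds; "joint_efforts": joint torques, N m; "ee_pos": TCP position; "tcp_rot": TCP orientation; "wrist_force": force on the tool from outside, world axes, zero at the start; "torque": the same for the moment, N m; "width": finger opening in m.
Only numpy, scipy, OpenCV 4.12 (cv2) and the standard library are available. Lean on these libraries where they do the work, as an engineer would, in place of code of your own. Each camera call takes 0.05 s, during which the arm holds its last target. There are 200 camera calls.

## Task

Load the roll of kraft paper into the bench dispenser: toothed plug towards the jaw with the brake knob, pushed down between the two sprung jaws until both ends snap into their sockets, and the roll turned until the plug's teeth drop into the brake hub and both jaws have closed fully home. Do not ram it, and leave the other things on the bench where they are.

Things in the scene. Friction and masses are not known exactly. Their poses are not given: they have to be found in the camera images.
- dispenser: Paper dispenser bolted to the bench: grey base plate 150 x 300 mm, 8 mm thick; origin under its centre, z up, y along the roll's axis, the low saw-edged tear bar at x = -70 mm (36 mm high). On guide rods 24 mm up slide two sprung end jaws, each a steel upright 56 mm wide facing inwards; the +y jaw has the black brake knob outside. Push the roll straight down between them
- seat (a point): Where the centre of the loaded roll belongs: midway between the sockets, 90 mm above the bench over the dispenser's centre; axes as the dispenser's
- brake_socket (a point): Home centre of the +y jaw's socket face, 75.5 mm from the seat: round bore 16 mm wide, 13 mm deep. Around it, flush, the brake hub, 39 mm across, with eight radial slots 7 mm wide, 45 degrees apart; it turns on the socket's axis with 0.2 N m of drag. Its angle is random and not given: turn the roll slowly, up to 45 degrees either way, for the teeth to find the slots
- plain_socket (a point): Home centre of the -y jaw's plain socket face, 75.5 mm from the seat: round bore 16 mm wide, 13 mm deep. From 25 mm above this point, on both jaws, a steel lead-in 40 mm wide leans outwards, 15 mm over its height, up to 153 mm above the bench: the roll's pins ride down it and spread the jaws (push needed 10 to 25 N), then snap into the sockets
- brake_jaw (a joint): Opening of the +y (brake) jaw, m: 0 = fully home, up to 0.016 pushed outwards, spring force 3.6 N at home to 6 N at 0.012; reads about 0.004 while the plug's teeth stand on the hub's face instead of in its slots
- plain_jaw (a joint): Opening of the -y (plain) jaw, m: 0 = fully home, up to 0.016 pushed outwards; spring force 5.6 N at home to 7.6 N at 0.010
- roll: Roll of kraft paper with black end plugs, loose, 0.24 to 0.44 kg. Origin at its centre on its axis, y along the axis to the toothed plug. Paper 56 mm in diameter, 130 mm long (grip here), stiff enough to grip with 60 N. At each end a hexagonal flange 60 mm across flats, 6 mm thick, on which it lies without rolling (axis level, 30 mm up)
- roll_toothed_tip (a point): Tip of the toothed plug's pin, on the roll's axis, 87.5 mm from the roll's centre; axes as the roll's. Pin 15 mm in diameter, chamfered over its last 6 mm to 7.4 mm. Behind it a 35 mm collar ending 75 mm from the centre, with eight radial teeth on its face, 5 mm high, 4 mm wide, from radius 12 to 17 mm, 45 degrees apart
- roll_plain_tip (a point): Tip of the plain plug's pin, on the roll's axis, 85.5 mm from the roll's centre; axes as the roll's. Pin 15 mm in diameter, chamfered over its last 6 mm to 7.4 mm. Behind it a 28 mm boss without teeth, ending 75 mm from the centre
- pot: Bystander: empty terracotta pot, 90 mm across, 85 mm high, origin under its centre
- jar: Bystander: closed glass jar, 64 mm across, 90 mm high, origin under its centre
- shears: Bystander: florist's shears lying flat, about 190 mm long and 60 mm wide, 12 mm thick, origin at the pivot
Not all that is in view belongs to the job. Of the things like the roll, leave any that is green, red or yellow; of the rest the larger one is meant.

How it is judged:
At the end, for the whole second after the job is handed in: The roll lies at rest in both sockets, toothed plug on the brake side, its centre within 4 mm of the seat along and across (5 mm in height), its axis within 0.05 rad of the sockets', and both jaws closed to within 2 mm of home (so the teeth are in the hub's slots) (x of roll in the frame of dispenser between -0.004 and 0.004 m and y of roll in the frame of dispenser between -0.004 and 0.004 m and z of roll in the frame of dispenser between 0.085 and 0.095 m and angle between the y axis of roll and the y axis of dispenser, either way round below 0.05 rad and y of roll_toothed_tip in the frame of dispenser above 0.06 m and value of joint each of brake_jaw, plain_jaw below 0.002 m and linear speed of roll below 0.02 m/s and angular speed of roll below 0.2 rad/s); the robot touches nothing.
It fails at once if the pot is pushed away (more than 20 mm) (distance of pot from where it was at the start of the episode above 0.02 m).
It fails at once if the jar is pushed away (more than 20 mm) (distance of jar from where it was at the start of the episode above 0.02 m).
It fails at once if the shears is pushed away (more than 20 mm) (distance of shears from where it was at the start of the episode above 0.02 m).
It fails at once if the roll is rammed into the dispenser (more than 60 N) (contact force between roll and dispenser above 60 N).
It also fails if it takes over 56 s, if anything falls off the work surface, if the arm or the gripper's body presses on something with over 40 N, if the wrist force passes 120 N, or if a joint passes its speed limit or range.

## Working session

There is one attempt and no reset: what is moved stays moved. The work goes in short steps, each a Python script; the robot and the scene stay as the last script left them, time stands still between calls to the robot, and variables do not carry over. Pictures are saved under pics/ and viewed, about 8 in all and at most 12, crops included, and the job is handed in when it is done.

```bash
ls; mkdir -p pics
cat > h.py <<'E'
import numpy as np, cv2
from station import env, jaws, planner, status, grab_frame, order, finder
def cloud(f):
    h,w=f["depth"].shape
    K=np.array([[f["fx"],0,f["cx"]],[0,f["fy"],f["cy"]],[0,0,1]])
    u,v=np.meshgrid(np.arange(w),np.arange(h))
    p=cv2.undistortPoints(np.stack([u,v],-1).reshape(-1,1,2).astype(float),K,np.array(f["D"],float)).reshape(h,w,2)
    z=f["depth"]
    c=np.dstack([p[...,0]*z,p[...,1]*z,z])
    R=cv2.Rodrigues(np.array(f["rvec"],float))[0]
    return (c-np.array(f["tvec"]).reshape(3))@R
E
python3 - <<'E'
from h import *
ims=[]
for c in("scene","top"):
    f=grab_frame(c); P=cloud(f); im=f["frame"].copy()
    for t in("dispenser","roll","roll_toothed_tip","brake_jaw","pot","jar","shears","roll_plain_tip"):
        try:
            for r in finder.spot_in(t,c): print(c,t,round(r["score"],2),np.round(r["point"],3))
        except Exception as e: print(c,t,e)
    cv2.imwrite(f"pics/{c}0.png",im); np.savez(f"{c}0.npz",P=P,im=im)
    R=cv2.Rodrigues(np.array(f["rvec"],float))[0]; print(c,"cam",-R.T@np.array(f["tvec"]).reshape(3),"t",status.sense()["time"])
    ims.append(im)
E
```

```text
pics
scene dispenser 0.95 [ 0.559 -0.281  0.012]
scene roll 0.89 [0.578 0.083 0.035]
scene roll 0.86 [0.507 0.404 0.024]
scene roll 0.74 [0.554 0.247 0.044]
scene roll 0.65 [0.762 0.272 0.05 ]
scene roll 0.61 [0.337 0.15  0.044]
scene roll 0.21 [ 0.562 -0.358  0.081]
scene roll_toothed_tip 0.92 [0.513 0.4   0.027]
scene roll_toothed_tip 0.78 [0.558 0.246 0.044]
scene roll_toothed_tip 0.73 [0.576 0.082 0.034]
scene roll_toothed_tip 0.66 [0.332 0.154 0.044]
scene roll_toothed_tip 0.64 [ 0.561 -0.357  0.082]
scene roll_toothed_tip 0.56 [0.758 0.269 0.053]
scene brake_jaw 0.65 [ 0.549 -0.177  0.078]
scene pot 0.82 [0.751 0.074 0.061]
scene jar 0.65 [ 0.451 -0.004  0.059]
scene jar 0.48 [0.552 0.247 0.048]
scene shears 0.75 [ 0.793 -0.2    0.01 ]
scene shears 0.31 [0.752 0.072 0.061]
scene roll_plain_tip 0.97 [0.558 0.243 0.049]
scene roll_plain_tip 0.91 [0.33  0.154 0.039]
scene roll_plain_tip 0.64 [0.759 0.271 0.05 ]
scene roll_plain_tip 0.61 [0.578 0.083 0.031]
scene cam [1.44224911 0.13078436 0.70385157] t 0.45
top dispenser 0.75 [0.517 0.24  0.055]
top dispenser 0.7 [ 0.541 -0.275  0.007]
top roll 0.92 [0.517 0.24  0.054]
top roll 0.92 [0.737 0.268 0.052]
top roll 0.82 [0.557 0.085 0.042]
top roll 0.77 [0.317 0.146 0.052]
top roll_toothed_tip 0.89 [0.315 0.146 0.054]
top roll_toothed_tip 0.78 [0.56  0.083 0.044]
top roll_toothed_tip 0.74 [0.517 0.243 0.054]
top roll_toothed_tip 0.64 [0.74  0.269 0.058]
top roll_toothed_tip 0.58 [0.499 0.396 0.034]
top brake_jaw 0.55 [ 0.528 -0.179  0.099]
top brake_jaw 0.54 [0.744 0.076 0.033]
top pot 0.66 [0.745 0.077 0.034]
top jar 0.94 [ 0.428 -0.006  0.091]
top shears 0.5 [0.515 0.24  0.051]
top roll_plain_tip 0.84 [0.319 0.15  0.058]
top roll_plain_tip 0.81 [0.562 0.082 0.043]
top roll_plain_tip 0.79 [0.492 0.396 0.033]
top roll_plain_tip 0.78 [0.517 0.242 0.054]
top roll_plain_tip 0.74 [0.733 0.268 0.054]
top cam [0.43872999 0.00830895 1.27608659] t 0.9
```

View pics/scene0.png

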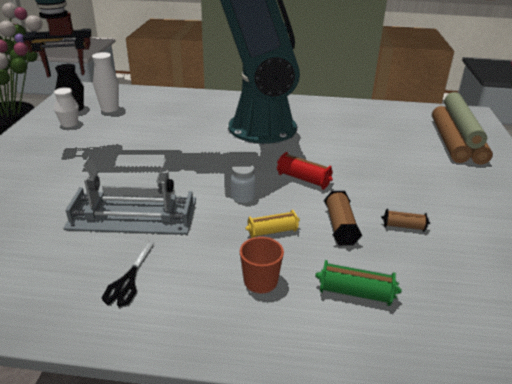

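View pics/top0.png

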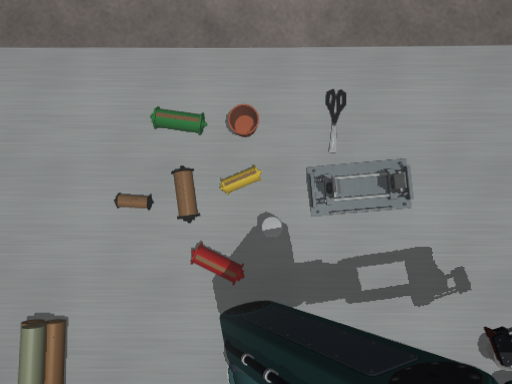

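The scene view shows the rolls: large brown (342,217), small brown (407,220), green (360,283), red (305,170) and yellow (273,224). In the top view these are (185,193), (133,201), (179,121), (217,263) and (240,179). The remaining brown pair leaves the larger one at about (0.52, 0.24). The dispenser is at scene (130,210), top (358,186). Next I'll check the close crop and measure.

Run:
```python
from h import *
S=np.load("scene0.npz");T=np.load("top0.npz")
up=lambda im,x,y,w,h,k:cv2.resize(im[y:y+h,x:x+w],None,fx=k,fy=k,interpolation=cv2.INTER_CUBIC)
a=up(S["im"],312,180,66,74,4); b=up(T["im"],155,156,66,74,4)
c=up(S["im"],60,165,140,72,4)[:, :560]; d=up(T["im"],300,150,120,72,4)[:, :480]
can=np.zeros((600,800,3),np.uint8)
can[:296,:264]=a;can[:296,268:532]=b
c=cv2.resize(c,(400,206));d=cv2.resize(d,(395,237));can[300:506,:400]=c;can[300:537,404:799]=d
cv2.imwrite("pics/crop1.png",can)
for n,D in(("scene",S),("top",T)):
    P=D["P"]; m=(P[...,2]>.008)&(abs(P[...,0]-.53)<.13)&(abs(P[...,1]-.24)<.07)
    q=P[m]; 
    r=cv2.minAreaRect((q[:,:2]*1000).astype(np.float32)); print(n,"roll rect",r,"zmax",np.percentile(q[:,2],[50,95,99]))
    hi=q[q[:,2]>.04]; 
    # ends profile along the long axis
    u,s,v=np.linalg.svd(q[:,:2]-q[:,:2].mean(0),full_matrices=False);ax=v[0]*np.sign(v[0][0]);print(ax,q[:,:2].mean(0))
    t=(q[:,:2]-q[:,:2].mean(0))@ax; w=(q[:,:2]-q[:,:2].mean(0))@np.array([-ax[1],ax[0]])
    for lo in np.arange(-.1,.1,.008):
        k=(t>=lo)&(t<lo+.008)
        if k.sum()>1: print(round(lo*1000),k.sum(),np.round([w[k].min()*1000,w[k].max()*1000,q[k,2].max()*1000],0))
    m=(P[...,2]>.004)&(abs(P[...,0]-.54)<.13)&(abs(P[...,1]+.275)<.2)
    q=P[m]; print(n,"disp rect",cv2.minAreaRect((q[:,:2]*1000).astype(np.float32)))
    b=q[(q[:,2]<.014)];print(" base",cv2.minAreaRect((b[:,:2]*1000).astype(np.float32)),len(b))
    for z0,z1 in((.1,.2),(.06,.1),(.03,.045)):
        b=q[(q[:,2]>z0)&(q[:,2]<z1)];
        for s in(1,-1):
            k=b[s*(b[:,1]+.275)>0]
            if len(k):print(z0,s,len(k),np.round(k.min(0),3),np.round(k.max(0),3))
```

```text
scene roll rect ((527.3831176757812, 245.06275939941406), (159.427978515625, 68.60374450683594), 8.101644515991211) zmax [0.04890289 0.058874   0.06014206]
[0.98096247 0.19419741] [0.54161206 0.24307354]
-100 6 [-25.   6.  58.]
-92 87 [-26.  42.  62.]
-84 49 [-18.  43.  60.]
-76 39 [-19.  35.  59.]
-68 46 [-20.  33.  60.]
-60 40 [-20.  29.  59.]
-52 40 [-19.  34.  60.]
-44 54 [-21.  29.  60.]
-36 38 [-21.  31.  59.]
-28 48 [-22.  31.  60.]
-20 47 [-21.  25.  60.]
-12 50 [-22.  30.  59.]
-4 50 [-23.  30.  60.]
4 49 [-23.  27.  59.]
12 52 [-23.  28.  60.]
20 51 [-24.  26.  60.]
28 50 [-24.  21.  60.]
36 26 [-31.  13.  58.]
44 317 [-31.  36.  61.]
52 110 [-19.  34.  62.]
60 17 [-3.  9. 36.]
scene disp rect ((572.6786499023438, -296.31475830078125), (208.94696044921875, 353.133056640625), 4.586521148681641)
 base ((574.2339477539062, -296.787841796875), (207.90609741210938, 353.5839538574219), 5.252621173858643) 2854
0.1 1 195 [ 0.506 -0.197  0.1  ] [ 0.563 -0.165  0.153]
0.1 -1 277 [ 0.525 -0.367  0.1  ] [ 0.58  -0.345  0.154]
0.06 1 170 [ 0.508 -0.198  0.06 ] [ 0.565 -0.164  0.1  ]
0.0
[... 766 characters left out ...]

44 53 [-23.  30.  62.]
52 52 [-24.  29.  61.]
60 51 [-30.  30.  61.]
68 62 [-30.  37.  63.]
76 8 [-3. 10. 43.]
84 6 [-1.  8. 36.]
top disp rect ((541.2169189453125, -274.8216857910156), (256.8291320800781, 396.3177795410156), 0.1623132824897766)
 base ((541.2169189453125, -274.8216857910156), (256.8291320800781, 396.3177795410156), 0.1623132824897766) 3094
0.1 1 171 [ 0.508 -0.196  0.1  ] [ 0.562 -0.163  0.157]
0.1 -1 200 [ 0.525 -0.366  0.1  ] [ 0.578 -0.344  0.157]
0.06 1 49 [ 0.507 -0.179  0.061] [ 0.561 -0.161  0.1  ]
0.06 -1 70 [ 0.523 -0.368  0.062] [ 0.578 -0.343  0.1  ]
0.03 1 334 [ 0.463 -0.274  0.03 ] [ 0.58  -0.122  0.045]
0.03 -1 372 [ 0.469 -0.421  0.03 ] [ 0.604 -0.276  0.045]
```

View pics/crop1.png

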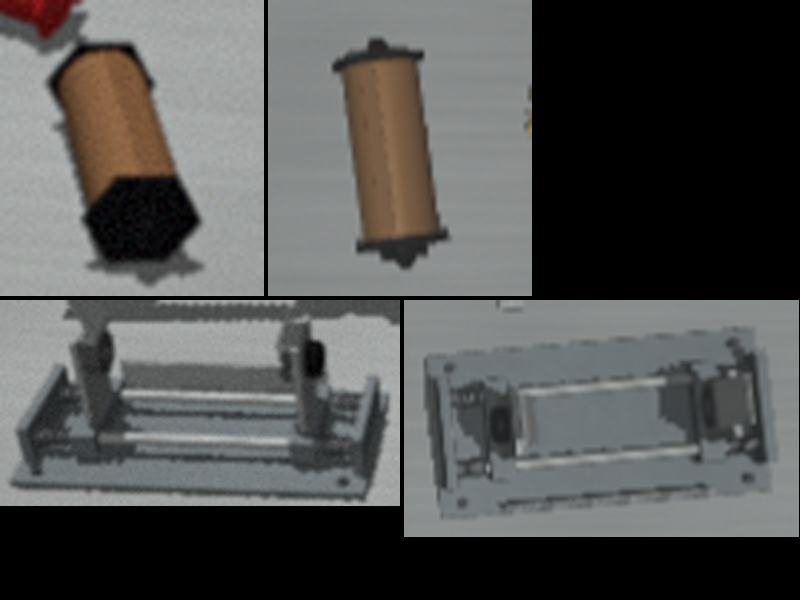

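The crop shows a brown paper roll with black hexagonal plugs. Its near end (−x; lower end in the top crop, about (405,258)) carries the wider toothed collar, while the far end shows only a thin pin. The dispenser's left jaw in the top crop, at about (500,425), is on the +y side and shows the black knob. I'll verify both numerically.

```bash
cat > m.py <<'E'
from h import *
out={}
for c in("top","scene"):
    Ps=[];
    for i in range(4):
        f=grab_frame(c);P=cloud(f);P[f["depth"]==0]=np.nan;Ps.append(P)
    P=np.nanmedian(Ps,0);out[c]=P
    cand=[r for r in finder.masks_of("dispenser",c)]
    for r in cand[:2]:
        q=P[r["region"]]
        if np.nanmean(q[:,1])>0:continue
        b=q[(q[:,2]>.003)&(q[:,2]<.014)]
        print(c,"disp mask",r["score"],len(q),cv2.minAreaRect((q[:,:2]*1000).astype(np.float32)),cv2.minAreaRect((b[:,:2]*1000).astype(np.float32)))
np.savez("P.npz",**out)
E
python3 m.py
python3 - <<'E'
from h import *
D=np.load("P.npz")
a=np.radians(8.04);ax=np.array([np.cos(a),np.sin(a)]);nx=np.array([-ax[1],ax[0]])
for c in("top","scene"):
    P=D[c];m=(P[...,2]>.012)&(abs(P[...,0]-.52)<.13)&(abs(P[...,1]-.24)<.07);q=P[m]
    t=(q[:,:2]-[.52,.2425])@ax;w=(q[:,:2]-[.52,.2425])@nx
    k=(abs(t)<.055)&(q[:,2]>.032)
    # fit cylinder: w0,slope,z0
    from scipy.optimize import least_squares
    s=least_squares(lambda p:np.hypot(w[k]-p[0]-p[1]*t[k],q[k,2]-p[2])-.028,[0,0,.03],loss="soft_l1",f_scale=.002).x
    print(c,"w0 %.4f yawcorr %.4f z %.4f"%tuple(s))
    w2=w-s[0]-s[1]*t; rr=np.hypot(w2,q[:,2]-s[2])
    for lo in np.arange(-.1,.1,.003):
        kk=(t>=lo)&(t<lo+.003)
        if kk.sum() and abs(lo)>.058: print(round(lo*1000),kk.sum(),np.round(1000*np.array([rr[kk].max(),w2[kk].min(),w2[kk].max()])))
    m=(abs(P[...,0]-.54)<.12)&(abs(P[...,1]+.275)<.19)&(P[...,2]>.018);q=P[m]
    for y0 in np.arange(-.46,-.08,.02):
        for x0 in np.arange(.44,.66,.02):
            k=(q[:,1]>=y0)&(q[:,1]<y0+.02)&(q[:,0]>=x0)&(q[:,0]<x0+.02)
            print("%4d"%(1000*np.percentile(q[k,2],90)) if k.sum()>1 else "   .",end="")
        print("  y %.2f"%y0)
E
```

```text
top disp mask 0.68 5059 ((541.799072265625, -271.43463134765625), (151.9276123046875, 306.8050842285156), 4.7410993576049805) ((541.749267578125, -270.8338317871094), (151.9276123046875, 301.54290771484375), 4.7410993576049805)
scene disp mask 0.56 5875 ((492.675048828125, -291.11578369140625), (254.346923828125, 328.2744445800781), 4.736950397491455) ((542.9091796875, -271.9730224609375), (151.21116638183594, 298.2255554199219), 4.82390832901001)
top w0 0.0049 yawcorr 0.0072 z 0.0291
-88 3 [ 5. -3.  2.]
-85 6 [ 8. -7.  5.]
-82 11 [ 17. -12.  16.]
-79 12 [ 18. -15.  15.]
-76 12 [ 19. -16.  14.]
-73 20 [ 33. -18.  33.]
-70 23 [ 34. -33.  33.]
-67 23 [ 36. -33.  28.]
-64 21 [ 35. -34.  24.]
-61 19 [ 31. -28.  23.]
59 19 [ 29. -27.  21.]
62 20 [ 29. -27.  26.]
65 26 [ 33. -33.  33.]
68 26 [ 33. -33.  32.]
71 19 [ 35. -33.  31.]
74 3 [14. -1.  5.]
77 3 [ 8. -8. -3.]
80 5 [ 8. -5.  4.]
83 1 [4. 4. 4.]
86 2 [ 4. -3.  0.]
   .   .   .   .   .   .   .   .   .   .   .   .  y -0.46
   .   .   .  41   .   .   .   .   .   .   .   .  y -0.44
   .   .   .  43  43  43  43  43  43   .   .   .  y -0.
[... 1707 characters left out ...]
0.34
   .  34   .  28   .   .  28  26   .   .   .   .  y -0.32
   .  34   .  28   .   .  28  25   .   .   .   .  y -0.30
   .  33   .  28   .   .  27   .   .   .   .   .  y -0.28
   .  34   .  28   .   .  28   .   .   .   .   .  y -0.26
   .  34   .  28   .   .  28   .   .   .   .   .  y -0.24
   .   .   .  28   .   .  28   .   .   .   .   .  y -0.22
   .  29  34 115 151 139  93  25   .   .   .   .  y -0.20
   .   .  34  34 104 103  85   .   .   .   .   .  y -0.18
   .   .  34  30   .   .  30   .   .   .   .   .  y -0.16
   .   .  43  43  43  43  43  32   .   .   .   .  y -0.14
   .   .   .   .   .   .   .   .   .   .   .   .  y -0.12
   .   .   .   .   .   .   .   .   .   .   .   .  y -0.10
```

Both cameras agree. The toothed collar (r≈17.5 mm) is at the −x end and the plain boss (r≈14 mm) at +x. The tear bar is on the −x side of the dispenser and its yaw is +4.74°, so the brake jaw is the +y one. Next I'll refine the dispenser centre, check the IK, and pick the roll.

```bash
cat >> h.py <<'E'
from scipy.spatial.transform import Rotation as Rn
def ori(psi,tilt=0.,axis_yaw=None):
    """tool down, z_tool at heading psi (rad); tilt about a horizontal axis at heading axis_yaw"""
    x=np.array([0,0,-1.]);z=np.array([np.cos(psi),np.sin(psi),0])
    R=np.column_stack([x,np.cross(z,x),z])
    if tilt: R=Rn.from_rotvec(tilt*np.array([np.cos(axis_yaw),np.sin(axis_yaw),0])).as_matrix()@R
    return R
rpy=lambda R:Rn.from_matrix(R).as_euler("xyz").tolist()
def tcp(grasp,R): return (np.asarray(grasp)+.019*R[:,0]).tolist()
DY=np.radians(4.74)
E
python3 - <<'E'
from h import *
D=np.load("P.npz");c,s=np.cos(DY),np.sin(DY);M=np.array([[c,-s],[s,c]])
for n in D:
    q=D[n].reshape(-1,3).copy();q[:,:2]=(q[:,:2]-[.5422,-.2713])@M
    for nm,k in(("+jaw top",(q[:,2]>.145)&(abs(q[:,1]-.09)<.04)),("-jaw top",(q[:,2]>.145)&(abs(q[:,1]+.09)<.04)),("+jaw",(q[:,2]>.07)&(q[:,2]<.14)&(abs(q[:,1]-.09)<.05)),("-jaw",(q[:,2]>.07)&(q[:,2]<.14)&(abs(q[:,1]+.09)<.05)),("+end",(q[:,2]>.038)&(q[:,2]<.05)&(abs(q[:,1]-.15)<.03)&(abs(q[:,0])<.08)),("-end",(q[:,2]>.038)&(q[:,2]<.05)&(abs(q[:,1]+.15)<.03)&(abs(q[:,0])<.08))):
        k&=abs(q[:,0])<.08
        print(n,nm,k.sum(),"x",np.round(1000*np.percentile(q[k,0],[2,98]),1),"y",np.round(1000*np.percentile(q[k,1],[2,50,98]),1))
print(rpy(ori(0)),status.sense()["tcp_rot"])
seat=[.5422,-.2713,.09]
for psi0 in(98.5,278.5):
    R=ori(np.radians(psi0));g=[.5194,.2465,.03]
    print("pick",psi0,np.round(planner.inverse_kinematics(tcp(g,R),rpy(R)),2))
    p=np.radians(psi0-98.5)+DY
    for t in(-45,-28,0,28,45):
        R=ori(p,np.radians(t),DY+np.pi/2);j=planner.inverse_kinematics(tcp(seat,R),rpy(R));print(" place",t,None if j is None else np.round(j,2))
E
```

```text
top +jaw top 26 x [-17.   19.6] y [88.5 91.6 93.7]
top -jaw top 42 x [-17.1  20.4] y [-93.  -89.8 -87.1]
top +jaw 186 x [-25.2  25.2] y [ 76.9  95.2 109.5]
top -jaw 200 x [-25.2  27.4] y [-92.5 -79.8 -73.3]
top +end 119 x [-46.5  48.5] y [137.4 142.4 147.1]
top -end 128 x [-49.9  48.1] y [-145.9 -140.6 -136.2]
scene +jaw top 16 x [-17.9  20.1] y [87.  89.4 90.4]
scene -jaw top 42 x [-19.1  19.1] y [-93.6 -90.3 -87.9]
scene +jaw 323 x [-23.5  27.2] y [ 74.   91.1 106.5]
scene -jaw 358 x [-19.1  28. ] y [-94.5 -82.2 -75.7]
scene +end 109 x [-47.5  48.4] y [134.8 139.9 144.3]
scene -end 121 x [-43.8  49.9] y [-146.7 -140.2 -137. ]
[-0.0, 1.5707963267948966, 0.0] [2.51043061 1.570727   1.26438851]
pick 98.5 [ 0.32  0.59  1.76 -0.    0.8  -1.4 ]
 place -45 [-0.96  0.55  2.15  1.6   0.66 -2.5 ]
 place -28 [-0.8   0.46  1.98  0.82  0.52 -1.57]
 place 0 [-0.58  0.53  1.65  0.    0.96 -0.66]
 place 28 [-0.44  0.76  1.29 -0.24  1.52 -0.46]
 place 45 [-0.39  0.93  1.08 -0.34  1.84 -0.44]
pick 278.5 [ 0.32  0.59  1.76 -0.    0.8   1.75]
 place -45 [-0.96  0.55  2.15  1.6   0.66  0.64]
 place -28 [-0.8   0.46  1.98  0.82  0.52  1.57]
 place 0 [-0.58  0.53  1.65  0.    0.96  2.48]
 place 28 [-0.44  0.76  1.29 -0.24  1.52  2.68]
 place 45 [-0.39  0.93  1.08 -0.34  1.84  2.7 ]<sys>:0: UserWarning: Gimbal lock detected. Setting third angle to zero since it is not possible to uniquely determine all angles.
```

```bash
python3 -W ignore - <<'E'
from h import *
R=ori(np.radians(98.5));g=np.array([.5194,.2465,.03])
jaws.grip(.088)
env.reach(tcp(g+[0,0,.17],R),rpy(R))
env.line_to(tcp(g+[0,0,.05],R),vel=.2)
print(env.line_to(tcp(g,R),vel=.08,until_force=8))
jaws.grip(.03,60); s=status.sense();print(s["width"],s["ee_pos"],s["wrist_force"])
env.line_to(tcp(g+[0,0,.25],R),vel=.15)
s=status.sense();print(s["time"],s["width"],s["wrist_force"],s["torque"])
ims=[]
P={}
for n in("top","scene"):
    f=grab_frame(n);P[n]=cloud(f);ims.append(f["frame"])
np.savez("L.npz",**P)
cv2.imwrite("pics/lift.png",np.hstack([cv2.resize(i,(400,300)) for i in ims]))
a=np.radians(8.5);ax=np.array([np.cos(a),np.sin(a)]);nx=np.array([-ax[1],ax[0]])
for n in P:
    q=P[n].reshape(-1,3);t=(q[:,:2]-g[:2])@ax;w=(q[:,:2]-g[:2])@nx;zz=q[:,2]-.28
    k=(abs(w)<.045)&(abs(t)<.11)&(abs(zz)<.045)
    print(n,k.sum(),np.histogram(t[k],np.arange(-.1,.101,.004)))
    k2=k&(abs(t)>.03)&(abs(t)<.062)&(zz<.04)
    for lo,hi in((-.062,-.03),(.03,.062)):
        kk=k&(t>lo)&(t<hi);print(lo,"w",np.percentile(w[kk],[3,97]),"ztop",np.percentile(zz[kk],[5,95]))
E
```

```text
False
0.05508587869847111 [0.51950536 0.2465078  0.01118339] [ 0.10018229 -0.55886873  2.59550674]
8.6583 0.05530961969364454 [-0.15864458  0.64886824 -4.03966926] [ 0.03700458 -0.15308363 -0.00696258]
top 539 (array([ 0,  0,  0,  5,  6, 13, 15, 34, 25, 22, 26, 24, 23, 25, 25, 22, 25,
       26, 14,  3,  0,  0,  0,  0,  0,  0,  0,  0,  0,  0,  0,  0,  0,  0,
        0,  0,  9, 12, 23, 31, 27, 40, 37,  6,  8, 10,  3,  0,  0,  0]), array([-1.00000000e-01, -9.60000000e-02, -9.20000000e-02, -8.80000000e-02,
       -8.40000000e-02, -8.00000000e-02, -7.60000000e-02, -7.20000000e-02,
       -6.80000000e-02, -6.40000000e-02, -6.00000000e-02, -5.60000000e-02,
       -5.20000000e-02, -4.80000000e-02, -4.40000000e-02, -4.00000000e-02,
       -3.60000000e-02, -3.20000000e-02, -2.80000000e-02, -2.40000000e-02,
       -2.00000000e-02, -1.60000000e-02, -1.20000000e-02, -8.00000000e-03,
       -4.00000000e-03,  8.32667268e-17,  4.00000000e-03,  8.00000000e-03,
        1.20000000e-02,  1.60000000e-02,  2.00000000e-02,  2.40000000e-02,
        2.80000000e-02,  3.20000000e-02,  3.60000000e-02,  4.00000
[... 1097 characters left out ...]
00000000e-02, -1.60000000e-02, -1.20000000e-02, -8.00000000e-03,
       -4.00000000e-03,  8.32667268e-17,  4.00000000e-03,  8.00000000e-03,
        1.20000000e-02,  1.60000000e-02,  2.00000000e-02,  2.40000000e-02,
        2.80000000e-02,  3.20000000e-02,  3.60000000e-02,  4.00000000e-02,
        4.40000000e-02,  4.80000000e-02,  5.20000000e-02,  5.60000000e-02,
        6.00000000e-02,  6.40000000e-02,  6.80000000e-02,  7.20000000e-02,
        7.60000000e-02,  8.00000000e-02,  8.40000000e-02,  8.80000000e-02,
        9.20000000e-02,  9.60000000e-02,  1.00000000e-01]))
-0.062 w [-0.01627893  0.01816052] ztop [0.02062799 0.02814212]
0.03 w [-0.02888333  0.01317568] ztop [0.00113057 0.02750108]
```

View pics/lift.png

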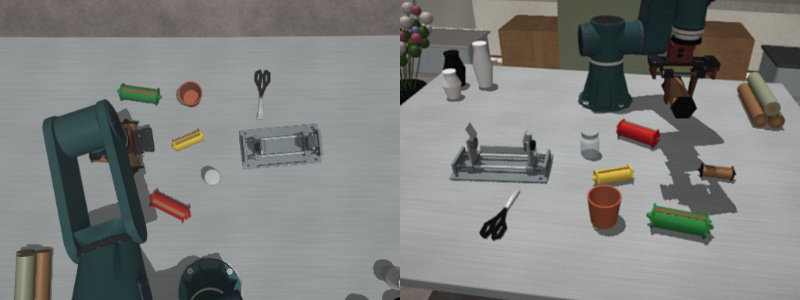

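The roll is lifted level and held by its paper (lift picture, right panel (680,97)), with an axial offset under 1 mm. Now I'll move above the dispenser and check alignment.

```bash
cat >> h.py <<'E'
SEAT=np.array([.5431,-.2710,.09]); YD=np.array([-np.sin(DY),np.cos(DY),0]); XD=np.array([np.cos(DY),np.sin(DY),0])
E
python3 -W ignore - <<'E'
from h import *
R=ori(DY);g=SEAT+.0005*YD
env.reach(tcp(g+[0,0,.19],R),rpy(R))
env.line_to(tcp(g+[0,0,.095],R),vel=.15)
s=status.sense();print(s["time"],s["width"],s["wrist_force"],s["ee_pos"])
ims=[]
for n in("top","scene"):
    f=grab_frame(n);P=cloud(f).reshape(-1,3);ims.append(f["frame"])
    q=P-SEAT;x=q@XD;y=q@YD;z=q[:,2]-.095
    k=(abs(x)<.045)&(abs(y)<.1)&(abs(z)<.04)
    # pins and flanges
    for sg in(1,-1):
        e=k&(sg*y>.0745)&(np.hypot(x,z)<.0095); fl=k&(abs(sg*y-.068)<.008)&(np.hypot(x,z)>.0305)
        pa=k&(sg*y>.03)&(sg*y<.062)&(np.hypot(x,z)<.034)
        print(n,sg,"pin",e.sum(),np.round(1e3*np.percentile(sg*y[e],98),1) if e.sum() else "", "fl y",fl.sum(),np.round(1e3*np.percentile(sg*y[fl],[3,50,97]),1) if fl.sum() else "","paper x",np.round(1e3*np.percentile(x[pa],[2,98]),1),"ztop",np.round(1e3*np.percentile(z[pa],97),1))
        jt=(abs(x)<.03)&(abs(sg*y-.09)<.02)&(abs(q[:,2]-.06)<.006)
        print("   jaw top y",jt.sum(),np.round(1e3*np.percentile(sg*y[jt],[5,50,95]),1) if jt.sum() else "")
a=ims[0][130:250,290:430];b=ims[1][80:240,50:210]
cv2.imwrite("pics/above.png",np.hstack([cv2.resize(a,(400,400*120//140))[:340],cv2.resize(b,(342,342))]))
E
```

```text
11.4167 0.05512087740325579 [ 0.87333701  0.45313174 -3.275883  ] [ 0.54382881 -0.27061693  0.16680874]
top 1 pin 24 87.7 fl y 46 [62.3 69.6 72.1] paper x [-24.4  28.3] ztop 29.7
   jaw top y 25 [88.6 91.2 93.4]Traceback (most recent call last):
  File "<stdin>", line 15, in <module>
    return _quantile_unchecked(
        a, q, axis, out, overwrite_input, method, keepdims, weights)
    return _ureduce(a,
                    func=_quantile_ureduce_func,
    ...<5 lines>...
                    overwrite_input=overwrite_input,
                    method=method)
    r = func(a, **kwargs)
    result = _quantile(arr,
                       quantiles=q,
    ...<2 lines>...
                       out=out,
                       weights=wgt)
    slices_having_nans = np.isnan(arr[-1, ...])
                                  ~~~^^^^^^^^^
IndexError: index -1 is out of bounds for axis 0 with size 0
```

```bash
python3 -W ignore - <<'E'
from h import *
f=grab_frame("scene");a=f["frame"][80:240,50:210]
f=grab_frame("top");b=f["frame"][130:250,290:410]
cv2.imwrite("pics/above.png",np.hstack([cv2.resize(a,(400,400)),cv2.resize(b,(400,400))]))
R=ori(DY);g=SEAT+.0005*YD
for h in(.075,.06,.05,.04,.03):
    hit=env.line_to(tcp(g+[0,0,h],R),vel=.05,until_force=28);s=status.sense()
    print(h,hit,np.round(s["ee_pos"],4),np.round(s["wrist_force"],1),np.round(s["torque"],2),round(s["width"],4))
    if hit:break
print(s["time"])
E
```

```text
0.075 False [ 0.5428 -0.2704  0.1455] [-0.3 -0.1 -3.7] [-0.   -0.04 -0.02] 0.0552
0.06 False [ 0.543  -0.2707  0.1307] [-0.1 -0.2 -4. ] [-0.2  -0.06 -0.01] 0.055
0.05 False [ 0.5438 -0.2702  0.1209] [ 3.   2.3 -2.5] [ 0.09 -0.57 -0.01] 0.0553
0.04 False [ 0.5438 -0.2705  0.1112] [ 4.1  0.6 -1.4] [ 0.06 -0.7  -0.  ] 0.0552
0.03 False [ 0.5436 -0.2706  0.1012] [3.5 1.6 0.6] [ 0.02 -0.75  0.01] 0.0552
13.6167
```

View pics/above.png

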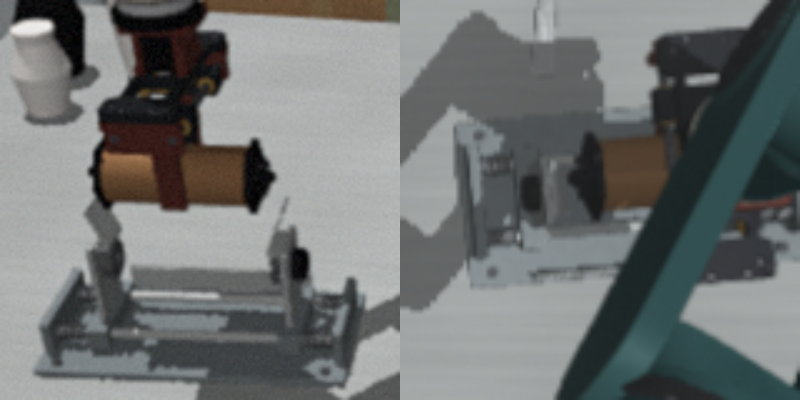

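The scene panel shows the roll level above the jaws, toothed end at (262,175) over the knobbed jaw (300,262). The descent forces are small, so I'll continue.

```bash
python3 -W ignore - <<'E'
from h import *
R=ori(DY);g=SEAT+.0005*YD
for h in(.022,.015,.01,.005,.0):
    hit=env.line_to(tcp(g+[0,0,h],R),vel=.03,until_force=25);s=status.sense()
    print(h,hit,np.round(s["ee_pos"],4),np.round(s["wrist_force"],1),np.round(s["torque"],2),round(s["width"],4))
    if hit:break
print(s["time"])
E
```

```text
0.022 False [ 0.5428 -0.2701  0.0922] [ 4.9  2.1 -6.1] [ 0.01 -0.8  -0.15] 0.0551
0.015 False [ 0.5423 -0.2702  0.0854] [ 0.6  1.1 -4.6] [ 0.1  -0.33  0.04] 0.0549
0.01 False [ 0.5427 -0.2703  0.0805] [ 1.2  0.4 -3. ] [ 0.07 -0.29 -0.01] 0.0548
0.005 False [ 0.5416 -0.2695  0.0742] [  1.3   0.8 -13.3] [ 0.06 -0.26  0.04] 0.0553
0.0 False [ 0.5422 -0.2712  0.0708] [-5.1 -4.2 -5.9] [-0.58  0.62  0.41] 0.055
15.3667
```

```bash
cat >> h.py <<'E'
def jawm(Ps=None):
    """shift of each jaw vs the start, from scene depth (mm): knob/plate surface y"""
    def prof(P):
        q=P.reshape(-1,3)-SEAT;x=q@XD;y=q@YD;z=q[:,2];o=[]
        k=(abs(x)<.02)&(abs(z)<.018)&(y>.098)&(y<.135);o.append(np.median(y[k])*1e3 if k.sum()>5 else np.nan)
        k=(abs(x)<.02)&(z>.055)&(y>.075)&(y<.12);o.append(np.median(y[k])*1e3 if k.sum()>5 else np.nan)
        k=(abs(x)<.02)&(z>.055)&(y<-.075)&(y>-.12);o.append(np.median(y[k])*1e3 if k.sum()>5 else np.nan)
        return np.array(o)
    if Ps is None:
        Ps=np.median([cloud(grab_frame("scene")) for _ in range(3)],0)
    return np.round(prof(Ps)-prof(np.load("P.npz")["scene"]),1)
E
python3 -W ignore - <<'E'
from h import *
print("jaw before",jawm())
p=SEAT+.0005*YD-.0005*XD
for d in range(5,31,5):
    R=ori(DY,np.radians(d),DY+np.pi/2)
    hit=env.line_to(tcp(p,R),vel=.006,rot=rpy(R),until_force=25);s=status.sense()
    print(d,hit,np.round(s["ee_pos"]-np.array(tcp(p,R)),4),np.round(s["wrist_force"],1),np.round(s["torque"],2),round(s["time"],1),jawm() if d%10==0 else "")
    if hit:break
f=grab_frame("scene");cv2.imwrite("pics/turn.png",cv2.resize(f["frame"][100:240,50:220],(800,659))[:600])
E
```

```text
jaw before [ 2.1 -7.7 -0.1]
5 False [-0.0002 -0.0007  0.0002] [-5.3 -2.7 -2.8] [-0.39  0.58  0.45] 16.0 
10 False [-0.0005 -0.0003  0.    ] [-4.1 -3.9 -2.5] [-0.31  0.59  0.42] 16.4 [-0.1 17.7  0.1]
15 False [-0.0007 -0.     -0.    ] [-6.7 -2.4 -1.6] [-0.15  0.53  0.53] 17.0 
20 False [-0.0009 -0.     -0.    ] [-6.4 -1.5 -1.3] [-0.16  0.57  0.61] 17.4 [ 0.  -0.7  0.1]
25 False [-0.0009 -0.      0.    ] [-5.9 -2.1 -0.4] [-0.    0.5   0.63] 18.0 
30 False [-0.0008 -0.      0.0001] [-7.2 -1.7 -1.1] [0.06 0.49 0.62] 18.4 [-0.1 -0.4  0.5]
```

View pics/turn.png

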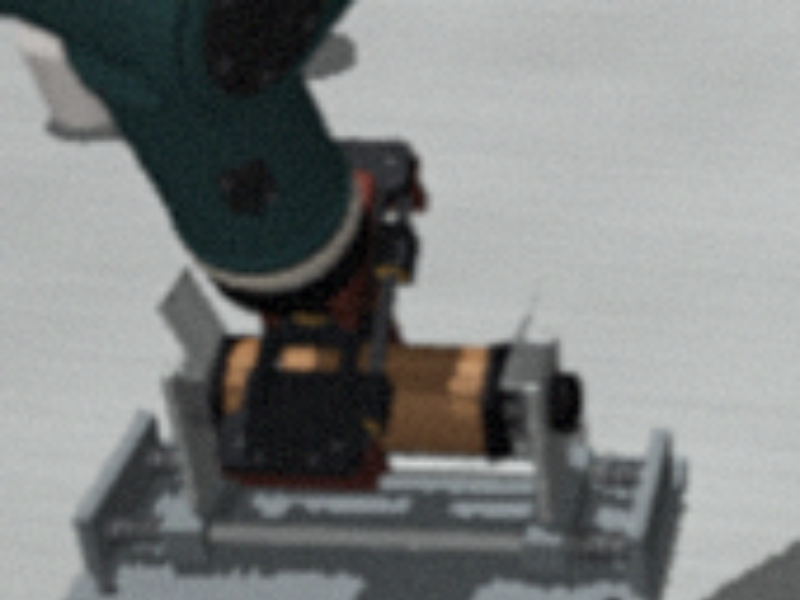

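The picture shows the roll between the jaws, the knob at (567,402) and a visible gap at the toothed end (515,400). I'll measure whether the jaw is really home before releasing.

```bash
python3 -W ignore - <<'E'
from h import *
P1=np.median([cloud(grab_frame("scene")) for _ in range(5)],0);P0=np.load("P.npz")["scene"]
b=np.arange(.058,.13,.003)
print("bins",np.round(b*1e3))
for nm,P in(("start",P0),("now",P1)):
    q=P.reshape(-1,3)-SEAT;x=q@XD;y=q@YD;z=q[:,2]
    for lab,k in(("front edge x20..35 z-40..22",(x>.02)&(x<.035)&(z>-.04)&(z<.022)),("core |x|<20 |z|<20",(abs(x)<.02)&(abs(z)<.02)),("leadin z>50",(abs(x)<.025)&(z>.05)&(z<.07))):
        for sg in(1,-1): print(nm,lab,sg,np.histogram(sg*y[k],b)[0])
    k=(z>-.04)&(z<.022)&(x>.0)&(x<.04)
    for sg in(1,-1):
        kk=k&(sg*y>.05)&(sg*y<.085)&(x>.0285);print(" x>28.5 flange y",np.round(1e3*np.percentile(sg*y[kk],[5,50,95]),1) if kk.sum() else "")
    kk=(abs(y)<.06)&(abs(x)<.035)&(z>.02)&(z<.04)&(y>.01)
    if kk.sum():print("paper top",np.percentile(z[kk],95))
print(status.sense()["time"])
E
```

```text
bins [ 58.  61.  64.  67.  70.  73.  76.  79.  82.  85.  88.  91.  94.  97.
 100. 103. 106. 109. 112. 115. 118. 121. 124. 127. 130.]
start front edge x20..35 z-40..22 1 [ 0  0  0  0  0  0  0  0  0 12 27 27  0  0  0  0  0  0  0  0  0  0  0  0]
start front edge x20..35 z-40..22 -1 [ 0  0  0  0  0  0  0  0  0  0 38 26 12  0  0  0  0  0  0  0  0  0  0  0]
start core |x|<20 |z|<20 1 [ 0  0  0  0  0 13 17 11  5  0  0 31 20 14 16 27 12  0  0  0  0  0  0  0]
start core |x|<20 |z|<20 -1 [ 0  0  0  0  0  6 65 17 17 13 21  0  0  0  0  0  0  0  0  0  0  0  0  0]
start leadin z>50 1 [ 0  0  0  0  0  0  0  0  1  4 14  0  0  0  0  0  0  0  0  0  0  0  0  0]
start leadin z>50 -1 [ 0  0  0  0  0  0  0  0  0 20 30 17  1  0  0  0  0  0  0  0  0  0  0  0]
 x>28.5 flange y 
 x>28.5 flange y 
now front edge x20..35 z-40..22 1 [14 11 17 30  0  0  0  0  0 12 27 23  0  0  0  0  0  0  0  0  0  0  0  0]
now front edge x20..35 z-40..22 -1 [ 5  6 14 14  8  0  0  0  0  0 36 32  8  0  0  0  0  0  0  0  0  0  0  0]
now core |x|<20 |z|<20 1 [ 2  2  0 21 13 13 17 11  5  0  0 33 21 14 14 28 13  0  0  0  0  0  0  0]
now core |x|<20 |z|<20 -1 [ 2  2  1  0  0  0  7 13 15 12 23  0  0  0  0  0  0  0  0  0  0  0  0  0]
now leadin z>50 1 [ 0  0  0  0  0  0  0  0  1  5 13  0  0  0  0  0  0  0  0  0  0  0  0  0]
now leadin z>50 -1 [ 0  0  0  0  0  0  0  0  0 14 34 15  1  0  0  0  0  0  0  0  0  0  0  0]
 x>28.5 flange y [65.  67.5 69. ]
 x>28.5 flange y [65.7 68.1 70.2]
paper top 0.027419273276963148
18.9
```

Both jaw profiles match their empty-home positions within about 0.5 mm, and the flanges are centred within about 1 mm. The teeth are in the slots, so I'll release along the tool axis and check again.

```bash
python3 -W ignore - <<'E'
from h import *
jaws.grip(.078,20);s=status.sense();print(s["width"],np.round(s["wrist_force"],1))
R=ori(DY,np.radians(30),DY+np.pi/2);p=np.array(s["ee_pos"])
print(env.line_to((p-.14*R[:,0]).tolist(),vel=.08,until_force=10))
s=status.sense();print(np.round(s["wrist_force"],1),s["ee_pos"])
try: env.goto_joints([-1.361,.359,1.51,0,1.272,-.115])
except Exception as e: print(e)
P1=np.median([cloud(grab_frame("scene")) for _ in range(5)],0);P0=np.load("P.npz")["scene"]
b=np.arange(.058,.13,.003)
for nm,P in(("start",P0),("now",P1)):
    q=P.reshape(-1,3)-SEAT;x=q@XD;y=q@YD;z=q[:,2]
    for lab,k in(("core",(abs(x)<.02)&(abs(z)<.02)),("edge",(x>.02)&(x<.035)&(z>-.04)&(z<.022))):
        for sg in(1,-1): print(nm,lab,sg,np.histogram(sg*y[k],b)[0],)
f=grab_frame("top");q=cloud(f).reshape(-1,3)-SEAT;x=q@XD;y=q@YD;z=q[:,2]
from scipy.optimize import least_squares
for n,Q in(("top",q),("scene",P1.reshape(-1,3)-SEAT)):
    x=Q@XD;y=Q@YD;z=Q[:,2];k=(abs(y)<.055)&(abs(x)<.035)&(z>0)&(z<.04)
    s=least_squares(lambda p:np.hypot(x[k]-p[0]-p[2]*y[k],z[k]-p[1]-p[3]*y[k])-.028,[0,0,0,0],loss="soft_l1",f_scale=.002).x
    print(n,"roll x,z off, slopes",np.round(s,4))
print(status.sense()["time"])
g=grab_frame("scene")["frame"];cv2.imwrite("pics/end.png",np.hstack([cv2.resize(g,(480,360)),cv2.resize(f["frame"][140:230,290:370],(320,360))]))
E
```

```text
0.0779894694679219 [ 0.1 -0.1  0.5]
False
[ 0.6 -0.   0. ] [ 0.60277018 -0.26548373  0.19447151]
start core 1 [ 0  0  0  0  0 13 17 11  5  0  0 31 20 14 16 27 12  0  0  0  0  0  0  0]
start core -1 [ 0  0  0  0  0  6 65 17 17 13 21  0  0  0  0  0  0  0  0  0  0  0  0  0]
start edge 1 [ 0  0  0  0  0  0  0  0  0 12 27 27  0  0  0  0  0  0  0  0  0  0  0  0]
start edge -1 [ 0  0  0  0  0  0  0  0  0  0 38 26 12  0  0  0  0  0  0  0  0  0  0  0]
now core 1 [ 3  1  0 19 12 16 16 11  6  0  0 32 18 16 15 23 17  0  0  0  0  0  0  0]
now core -1 [ 2  1  2  0  0  1 10 15 14 11 22  0  0  0  0  0  0  0  0  0  0  0  0  0]
now edge 1 [13 13 18 26  0  0  0  0  0 11 26 29  0  0  0  0  0  0  0  0  0  0  0  0]
now edge -1 [13 15 31 19 10  0  0  0  0  0 39 25 11  0  0  0  0  0  0  0  0  0  0  0]
top roll x,z off, slopes [ 0.0006 -0.0017 -0.0023  0.0033]
scene roll x,z off, slopes [-0.0019 -0.0013 -0.0047 -0.0013]
23.55
```

View pics/end.png

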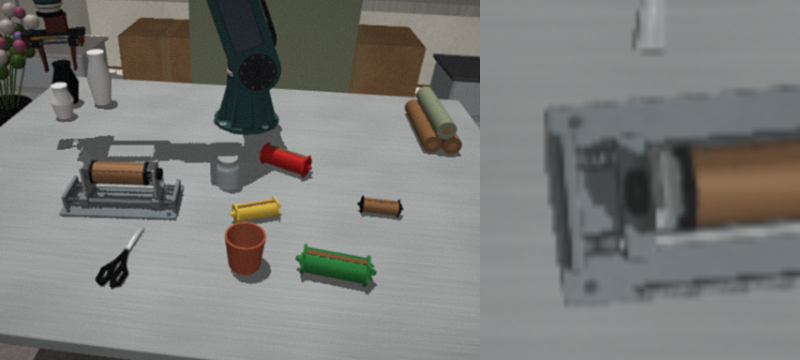

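The roll sits level between the jaws (scene (120,172)), the gripper is clear, and the pot, jar and shears have not moved. All checks hold, so I'm handing in.

```bash
python3 -c "
from h import *
print(order.job_done())"
```

```text
the job is handed in; nothing more can be done
None
```

The large brown roll is loaded in the dispenser with its toothed plug in the brake jaw, and the job is handed in; no verdict was reported. I gripped it by the paper, pushed it down between the jaws until both ends snapped in, and tilted it 30° until the teeth dropped into the hub. Then I released it and moved the arm clear, at 23.6 s on the clock.

**Last checks:**
- **Jaws:** both look the same in depth as when empty and home, within about 0.5 mm.
- **Roll position:** it is within about 2 mm of the seat across and in height, and about 1 mm along (measured just before release). Its axis is within 0.005 rad of the sockets'.
- **Forces:** readings taken after each step of the insertion stayed at or below about 15 N at the wrist.
- **Other things:** by eye in the last picture, the pot, jar and shears had not moved.

**Disagreements:**
- The two cameras differ by about 2.5 mm on the roll's sideways position, close to their 2 mm calibration error.
- A second jaw reading, off the lead-in, gave jumpy values while the arm blocked the view. I ignored it and compared the full depth profiles instead.

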